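# Put the micrometer setting rods back in their fitted block by length

## Task

The caliper has been checked against the four length standards; now put these steel setting rods away in their grey block in order of length: each rod lying fully down in the pocket cut to its own length, the shortest in the shortest pocket and so on to the longest. Their ends are lapped, so set each one down rather than dropping it, and leave the loupe and the steel ring where they are.

Things in the scene. Friction and masses are not known exactly. Their poses are not given: they have to be found in the camera images.
- rod_50: micrometer setting rod, 50 mm long, about 45 g: bright round steel, 10 mm thick (8 mm at the tips), with a black plastic grip sleeve round its middle, 26 mm long, 18 x 18 mm square, rounded edges; it lies on a flat of the sleeve, at the start on the desk at any angle. Origin: the rod's centre, 9 mm above what it lies on; x along the rod, both ends alike.
- rod_75: micrometer setting rod, 75 mm long, about 60 g: bright round steel, 10 mm thick (8 mm at the tips), with a black plastic grip sleeve round its middle, 26 mm long, 18 x 18 mm square, rounded edges; it lies on a flat of the sleeve, at the start on the desk at any angle. Origin: the rod's centre, 9 mm above what it lies on; x along the rod, both ends alike.
- rod_100: micrometer setting rod, 100 mm long, about 75 g: bright round steel, 10 mm thick (8 mm at the tips), with a black plastic grip sleeve round its middle, 26 mm long, 18 x 18 mm square, rounded edges; it lies on a flat of the sleeve, at the start on the desk at any angle. Origin: the rod's centre, 9 mm above what it lies on; x along the rod, both ends alike.
- rod_125: micrometer setting rod, 125 mm long, about 90 g: bright round steel, 10 mm thick (8 mm at the tips), with a black plastic grip sleeve round its middle, 26 mm long, 18 x 18 mm square, rounded edges; it lies on a flat of the sleeve, at the start on the desk at any angle. Origin: the rod's centre, 9 mm above what it lies on; x along the rod, both ends alike.
- pocket_50: shortest pocket, at one end of the row, for the 50 mm rod: 62 mm long, 22 wide, 16 deep, upright walls, black floor, in a grey plastic block. Origin: middle of its floor, 6 mm above the desk; z up, x along the pocket (rod either way round), y across the row to the longer pockets. A seated rod's centre is 9 mm above the origin. The block: 160 x 180 mm, top 22 mm over the desk, at any angle, fixed.
- pocket_75: second shortest pocket, next to it, for the 75 mm rod: 87 mm long, 22 wide, 16 deep, upright walls, black floor, in a grey plastic block. Origin: middle of its floor, 6 mm above the desk; z up, x along the pocket (rod either way round), y across the row to the longer pockets. A seated rod's centre is 9 mm above the origin. The four parallel pockets lie side by side, 44 mm apart.
- pocket_100: third pocket, for the 100 mm rod: 112 mm long, 22 wide, 16 deep, upright walls, black floor, in a grey plastic block. Origin: middle of its floor, 6 mm above the desk; z up, x along the pocket (rod either way round), y across the row to the longer pockets. A seated rod's centre is 9 mm above the origin. A finger trough 38 mm wide, equally deep, cuts across the block through the middle of all.
- pocket_125: longest pocket, at the other end of the row, for the 125 mm rod: 137 mm long, 22 wide, 16 deep, upright walls, black floor, in a grey plastic block. Origin: middle of its floor, 6 mm above the desk; z up, x along the pocket (rod either way round), y across the row to the longer pockets. A seated rod's centre is 9 mm above the origin. Fingers closing along y go down in the trough beside the sleeve.
- loupe: bystander: small black loupe, 34 mm across and 34 mm high, loose on the desk behind the block; origin at the centre of its underside. To be left where it is.
- bearing_ring: bystander: bright steel bearing ring, 66 mm across and 22 mm high, loose on the desk behind the block; origin at the centre of its underside. To be left where it is.
Not all that is in view belongs to the job. Leave any orange look-alike of the rod_50 alone.

How it is judged:
At the end, for the whole second after the job is handed in: Each of the four rods lies in the pocket of its own length: its centre within 12 mm of the pocket's centre seen from above, the rod along the pocket within 0.4 rad (either way round), its sleeve down on the pocket floor (rod centre 5 to 13 mm above it), at rest and released (horizontal distance between rod_50 and pocket_50 below 0.012 m and z of rod_50 in the frame of pocket_50 between 0.005 and 0.013 m and angle between the x axis of rod_50 and the x axis of pocket_50, either way round below 0.4 rad and linear speed of each of rod_50, rod_75, rod_100, rod_125 below 0.02 m/s and contact force between each of rod_50, rod_75, rod_100, rod_125 and the fingers below 0.1 N and horizontal distance between rod_75 and pocket_75 below 0.012 m and z of rod_75 in the frame of pocket_75 between 0.005 and 0.013 m and angle between the x axis of rod_75 and the x axis of pocket_75, either way round below 0.4 rad and horizontal distance between rod_100 and pocket_100 below 0.012 m and z of rod_100 in the frame of pocket_100 between 0.005 and 0.013 m and angle between the x axis of rod_100 and the x axis of pocket_100, either way round below 0.4 rad and horizontal distance between rod_125 and pocket_125 below 0.012 m and z of rod_125 in the frame of pocket_125 between 0.005 and 0.013 m and angle between the x axis of rod_125 and the x axis of pocket_125, either way round below 0.4 rad); the robot touches nothing.
It fails at once if a rod is dropped: it falls freely, clear of the fingers, faster than 0.8 m/s (a drop of over 30 mm) ((linear speed of rod_50 above 0.8 m/s and contact force between rod_50 and the fingers below 0.05 N) or (linear speed of rod_75 above 0.8 m/s and contact force between rod_75 and the fingers below 0.05 N) or (linear speed of rod_100 above 0.8 m/s and contact force between rod_100 and the fingers below 0.05 N) or (linear speed of rod_125 above 0.8 m/s and contact force between rod_125 and the fingers below 0.05 N)).
It fails at once if the loupe or the bearing ring is moved by more than 15 mm (distance of any of bearing_ring, loupe from where it was at the start of the episode above 0.015 m).
It also fails if it takes over 99 s, if anything falls off the work surface, if the arm or the gripper's body presses on something with over 40 N, if the wrist force passes 120 N, or if a joint passes its speed limit or range.

## Robot

A 6-joint arm with a two-finger parallel gripper is mounted at the origin on a cart in front of the work surface, level with it; the furniture and walls round the work are solid. World frame = base frame: x ahead of the robot, y to its left, z up, the work surface at z = 0. Lengths are in m, angles in rad, forces in N, time in s.
With the tool pointing down it reaches from about 0.375 to 0.975 m from the base axis. Payload 3.8 kg.
Tool frame: the origin (TCP) lies midway between the tips of the shut fingers; the grasp point (between the pads) lies 19 mm behind it; z points along the fingers, y is the line along which they close (so a half turn about z gives the same grasp; the last joint's range is limited). The gripper opens to 88 mm and grips with 3 to 60 N. Pads are 18 mm wide; open, the fingers measure 123 mm over their backs; the gripper's body (75 mm by 187 mm) begins 45 mm behind the grasp point.
Start: joints at [-1.37, 0.264, 1.604, -0, 1.274, -0.037], TCP at [0.159, -0.656, 0.239] pointing down, gripper open.
Joint ranges: [-2.63, 2.63], [-0.94, 2.18], [0.31, 2.57], [-1.31, 4.45], [0, 2.66], [-2.55, 2.55]. Speed limits (rad/s): [2.57, 2.57, 3.14, 3.14, 3.14, 3.14].

## Interface

Orientations are given as a rotation vector (axis times angle).
In Python, from cell import manip, inverse_kinematics, cams, order gives the robot as it stands. Calls block until the motion is done:
- manip.move_pose(position, orientation): joint-space move of the TCP to a pose.
- manip.move_linear(position, rate=0.15, rot=None): straight line of the TCP; rot=None keeps the orientation; rate is the mean speed in m/s.
- manip.set_joints(angles): joint-space move.
- manip.set_gripper(opening, force=None): finger opening in m; force is the grip in N (None keeps the last); returns when the fingers have stopped.
- manip.dwell(seconds).
- inverse_kinematics(position, orientation): joint angles nearest the present ones, or None.
- manip.state(): the state.
- cams.capture(name): name is "scene" or "top"; returns a dict with "image" (420x560x3 uint8, blue, green, red), "z_map" (420x560 float32, m along the optical axis (not along the pixel's ray), 0 where there is no reading), "intrinsics" (3x3 intrinsics, pixels), "position" and "orientation" of the camera in the world. Camera axes: x right, y down, z forward; pixel columns grow to the right and rows downward; lengths in m; the calibration is good to about 2 mm. A picture is of the moment at which its call begins.
A pose or a line that the arm cannot do raises manip.IKError and nothing moves.
- order.close_job(): hands the job in; it is judged then, once.
The state is a dict: "clock": time; "joint_pos": joint angles; "joint_velocities": joint speeds; "tau": joint torques, N m; "tool_pos": TCP position; "tcp_rot": TCP orientation; "contact_force": force on the tool from outside, world axes, zero at the start; "moment": the same for the moment, N m; "gripper_width": finger opening in m; "grasp_force": force on a finger pad.
Only numpy, scipy, OpenCV 4.12 (cv2) and the standard library are available. Lean on these libraries where they do the work, as an engineer would, in place of code of your own. Each camera call takes 0.05 s, during which the arm holds its last target. There are 200 camera calls.

## Working session

There is one attempt and no reset: what is moved stays moved. The work goes in short steps, each a Python script; the robot and the scene stay as the last script left them, time stands still between calls to the robot, and variables do not carry over. Pictures are saved under pics/ and viewed, at most 14 in all, crops included, and the job is handed in when it is done.

```bash
ls; mkdir -p pics
python3 - <<'E'
from cell import manip,cams
import cv2,numpy as np
for n in("scene","top"):
    c=cams.capture(n);cv2.imwrite(f"pics/{n}0.png",c["image"]);np.savez(f"{n}0.npz",**c)
    print(n,c["position"],c["orientation"],c["intrinsics"].tolist() if hasattr(c["intrinsics"],'tolist') else c["intrinsics"],(c["z_map"]>0).mean())
s=manip.state();print(s["clock"],s["tool_pos"],s["tcp_rot"])
E
```

```text
pics
scene [-0.09845528  0.50023855  0.64850611] [-1.12162051  2.20538931 -1.12565817] [[454.92079885488636, 0.0, 271.6882320159736], [0.0, 454.92079885488636, 201.7598221414978], [0.0, 0.0, 1.0]] 0.9959098639455782
top [0.42611789 0.00322981 1.12547957] [-2.15121879  2.14104411 -0.1758673 ] [[475.51500360103233, 0.0, 284.81785579394136], [0.0, 475.51500360103233, 213.18161069363288], [0.0, 0.0, 1.0]] 0.9962457482993198
0.1 [ 0.15888088 -0.6553767   0.23752969] [-3.11746277e+00 -3.72439659e-01  2.64962252e-04]
```

View pics/scene0.png

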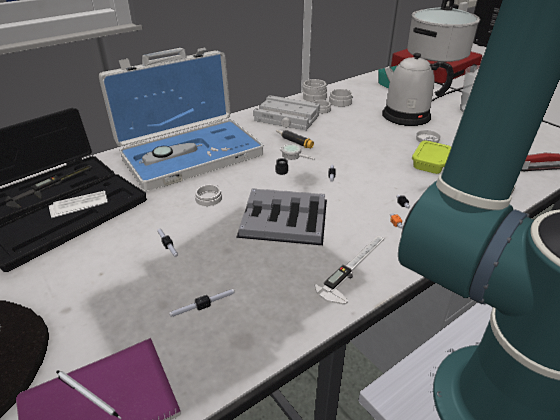

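View pics/top0.png

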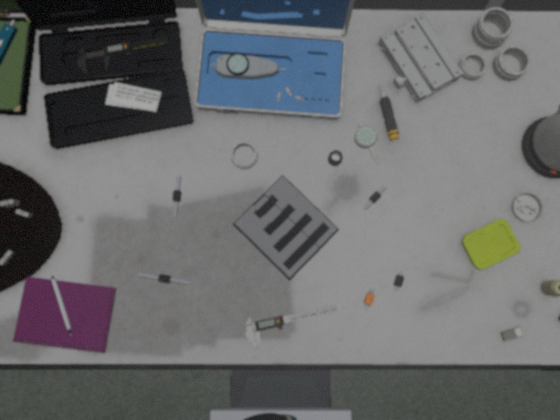

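Scene view: the rods are at (167,242), (203,302), (332,174) and (403,201). The last one is partly behind the arm. Top view: the same rods are at (177,196), (164,279), (375,197) and (398,281).

Things that could be mistaken for a rod in the top view:
- orange look-alike (369,298)
- screwdriver (389,115)
- caliper (290,320)
- pen (60,303)
- loupe (335,158)

The block is at (285,227), with its shortest pocket at (265,207) and longest at (307,246). Next I'll check close crops.

```bash
cat > h.py <<'E'
import numpy as np,cv2
from scipy.spatial.transform import Rotation as R
def ray(c,p):
    K=c["intrinsics"];d=np.linalg.inv(K)@np.c_[np.atleast_2d(p),np.ones(len(np.atleast_2d(p)))].T
    return R.from_rotvec(c["orientation"]).as_matrix()@d
def plane(c,p,z):
    d=ray(c,p);o=np.array(c["position"])[:,None];return (o+d*((z-o[2])/d[2]))[:2].T
def tri(c1,p1,c2,p2):
    d1,d2=ray(c1,p1)[:,0],ray(c2,p2)[:,0];A=np.c_[d1,-d2]
    o1,o2=np.array(c1["position"]),np.array(c2["position"])
    t=np.linalg.lstsq(A,o2-o1,rcond=None)[0];a,b=o1+t[0]*d1,o2+t[1]*d2
    return (a+b)/2,np.linalg.norm(a-b)
def proj(c,X):
    x=R.from_rotvec(c["orientation"]).as_matrix().T@(np.array(X)-c["position"]);x=c["intrinsics"]@x;return x[:2]/x[2]
E
python3 - <<'E'
from h import *
t=np.load("top0.npz");s=np.load("scene0.npz")
def crop(im,x,y,w=25):return cv2.resize(im[y-w:y+w,x-w:x+w],(260,260),interpolation=cv2.INTER_CUBIC)
T=[(177,196),(164,279),(375,197),(398,281)];S=[(167,242),(203,302),(332,174),(403,201)]
row=[crop(t["image"],*p,w=32) for p in T[:3]]
r2=[crop(t["image"],390,287),crop(s["image"],400,210),crop(s["image"],332,174)]
cv2.imwrite("pics/crop.png",np.vstack([np.hstack(row),np.hstack(r2)]))
cv2.imwrite("pics/block.png",np.hstack([cv2.resize(t["image"][170:285,225:345],(480,460),interpolation=cv2.INTER_CUBIC),cv2.resize(s["image"][180:250,230:335],(320,460),interpolation=cv2.INTER_CUBIC)]))
for a,b in zip(T,S):print(tri(t,a,s,b),plane(t,a,.018))
# gripper-visible depth check
for n,c,p in(("t",t,T),("s",s,S)):
  for q in p:
    zc=c["z_map"][q[1],q[0]];print(n,np.round(np.array(c["position"])+ray(c,q)[:,0]*zc,4))
E
```

```text
(array([0.63917771, 0.24980598, 0.00791103]), np.float64(0.00011519148814147734)) [[0.63722183 0.24753023]]
(array([0.44240817, 0.2711347 , 0.01030843]), np.float64(0.001438502234164604)) [[0.4427077  0.26988868]]
(array([ 0.64001134, -0.22540444,  0.00206597]), np.float64(0.0017891248692516808)) [[ 0.63758888 -0.22152587]]
(array([ 0.43978769, -0.27262407,  0.00919075]), np.float64(0.0017942688181614187)) [[ 0.44034551 -0.26984071]]
t [0.6374 0.2477 0.0172]
t [0.4427 0.2703 0.0163]
t [ 0.6372 -0.2211  0.0202]
t [ 0.4404 -0.2704  0.0158]
s [0.628  0.2537 0.0176]
s [0.4365 0.2729 0.0167]
s [ 0.6261 -0.213   0.0137]
s [ 0.4325 -0.2637  0.0172]
```

View pics/crop.png

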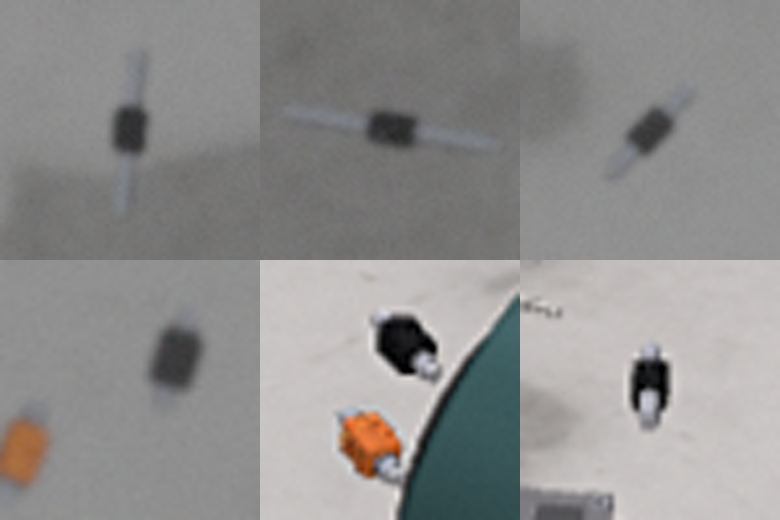

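View pics/block.png

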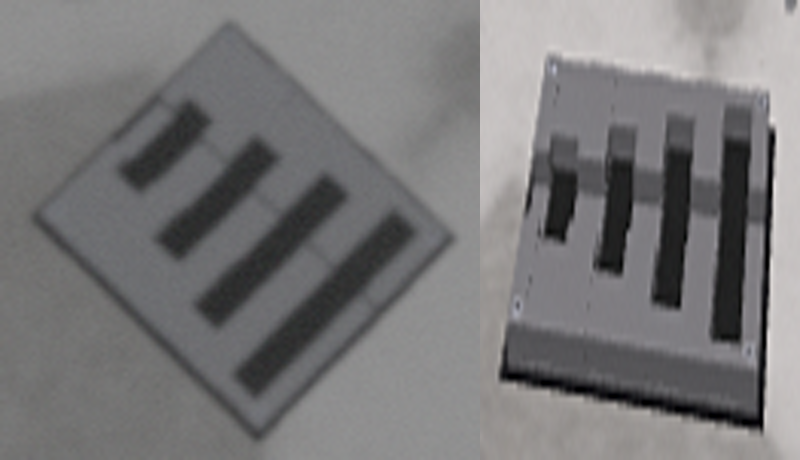

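The crops confirm the choice. Rod lengths by eye:
- (177,196) ≈ 100 mm
- (164,279) ≈ 125 mm
- (375,197) ≈ 75 mm
- (398,281) ≈ 50 mm, black sleeve

The orange one is at (369,298). In the block crop, the pockets run from shortest at upper left to longest at lower right, with the trough across their middles. Next I'll take precise measurements.

```bash
cat > meas.py <<'E'
from h import *
def blobs(c,win,thr,amin=20,up=4):
    x0,y0,x1,y1=win
    g=cv2.resize(c["image"][y0:y1,x0:x1].max(2),None,fx=up,fy=up,interpolation=cv2.INTER_CUBIC)
    m=(g<thr).astype(np.uint8)
    n,l,st,ce=cv2.connectedComponentsWithStats(m)
    out=[]
    for i in range(1,n):
        if st[i,4]>amin*up*up:
            k,_=cv2.findContours((l==i).astype(np.uint8),cv2.RETR_EXTERNAL,cv2.CHAIN_APPROX_NONE)
            k=(k[0][:,0].astype(float)+.5)/up-.5+[x0,y0]
            out.append(((ce[i]+.5)/up-.5+[x0,y0],k,st[i,4]/up/up))
    return out
E
python3 - <<'E'
from meas import *
t=np.load("top0.npz");s=np.load("scene0.npz")
T=[(177,196),(164,279),(375,197),(398,281)];S=[(167,242),(203,302),(332,174),(403,201)]
def hmap(c):
    v,u=np.mgrid[:420,:560];d=ray(c,np.c_[u.ravel(),v.ravel()])
    return (np.array(c["position"])[:,None]+d*c["z_map"].ravel()).T.reshape(420,560,3)
H=hmap(t)
def th(c,p,r):
    w=c["image"][p[1]-r:p[1]+r,p[0]-r:p[0]+r].max(2);return (int(w.min())+float(np.median(w)))/2
for a,b in zip(T,S):
    A=min(blobs(t,(a[0]-16,a[1]-16,a[0]+16,a[1]+16),th(t,a,14)),key=lambda q:np.hypot(*(q[0]-a)))
    B=min(blobs(s,(b[0]-16,b[1]-16,b[0]+16,b[1]+16),th(s,b,14)),key=lambda q:np.hypot(*(q[0]-b)))
    X,e=tri(t,A[0],s,B[0])
    print("rod",A[0].round(1),A[2],B[0].round(1),B[2],"tri",X.round(4),"e",round(e,4),"top@9mm",plane(t,A[0],.009).round(4),"sc@9",plane(s,B[0],.009).round(4))
    w=30;g=t["image"][a[1]-w:a[1]+w,a[0]-w:a[0]+w].astype(float).max(2)
    bg=cv2.medianBlur(t["image"].max(2),31)[a[1]-w:a[1]+w,a[0]-w:a[0]+w]
    for nm,m in(("depth",H[a[1]-w:a[1]+w,a[0]-w:a[0]+w,2]>.006),("bright",np.abs(g-bg)>12)):
        n,l,st,ce=cv2.connectedComponentsWithStats(m.astype(np.uint8),connectivity=8)
        i=l[w-2:w+3,w-2:w+3].max()
        if i==0: print(nm,"none");continue
        v,u=np.nonzero(l==i);P=plane(t,np.c_[u+a[0]-w,v+a[1]-w],.009)
        d=np.linalg.svd(P-P.mean(0))[2][0];q=(P-P.mean(0))@d
        print("  ",nm,"c",P.mean(0).round(4),"mid",(P.mean(0)+d*(q.max()+q.min())/2).round(4),"len",round(np.ptp(q),4),"ang",round(np.arctan2(d[1],d[0])%np.pi,3),len(v))
# block
reg=np.zeros((420,560),bool);reg[165:290,222:350]=1
print("h percentiles block",np.percentile(H[215:225,245:255,2],[5,50,95]), "desk",np.percentile(H[300:310,200:210,2],[5,50,95]))
m=((H[...,2]>.012)&reg).astype(np.uint8);k=max(cv2.findContours(m,cv2.RETR_EXTERNAL,cv2.CHAIN_APPROX_NONE)[0],key=cv2.contourArea)
P=plane(t,k[:,0],.022).astype(np.float32);r=cv2.minAreaRect(P*1000);print("block rect mm",r)
for c,win,thr in((t,(225,170,345,285),None),(s,(236,185,330,245),None)):
    for q in blobs(c,win,65,15): print(q[0].round(1),q[2],[x for x in cv2.minAreaRect(q[1].astype(np.float32))])
E
```

```text
rod [176.6 195.5] 80.0 [166.5 241.2] 90.3125 tri [0.6399 0.2503 0.01  ] e 0.0002 top@9mm [[0.6401 0.2504]] sc@9 [[0.6412 0.25  ]]
   depth c [0.6391 0.2513] mid [0.6393 0.2512] len 0.0977 ang 3.078 216
   bright c [0.6454 0.2496] mid [0.6551 0.2483] len 0.061 ang 3.005 143
rod [164.1 278.4] 76.0625 [202.6 302.2] 167.3125 tri [0.4438 0.2714 0.0086] e 0.0016 top@9mm [[0.4443 0.272 ]] sc@9 [[0.4429 0.271 ]]
   depth c [0.4436 0.2725] mid [0.4437 0.2729] len 0.1251 ang 1.419 277
   bright c [0.4441 0.2717] mid [0.444 0.271] len 0.0336 ang 1.345 121
rod [374.7 196.8] 74.4375 [331.6 171.9] 50.25 tri [ 0.6391 -0.2228  0.0101] e 0.0012 top@9mm [[ 0.6397 -0.2226]] sc@9 [[ 0.64   -0.2246]]
   depth c [ 0.6382 -0.2216] mid [ 0.6386 -0.2219] len 0.0763 ang 2.397 164
   bright c [ 0.6402 -0.2235] mid [ 0.6434 -0.2265] len 0.0487 ang 2.374 129
rod [398.4 280.5] 85.375 [402.1 200.5] 83.3125 tri [ 0.4417 -0.273   0.0094] e 0.0 top@9mm [[ 0.4417 -0.2731]] sc@9 [[ 0.442  -0.2734]]
   depth c [ 0.441  -0.2726] mid [ 0.4408 -0.2725] len 0.0495 ang 2.813 139
   bright c [ 0.4417 -0.2731] mid [ 0.4417 -0.
[... 614 characters left out ...]
207031, 245.5869598388672), (7.588937759399414, 56.4315299987793), 44.23609924316406]
[291.7 234.5] 262.125 [(281.2529296875, 218.71630859375), (86.3696060180664, 45.705692291259766), 4.955449104309082]
[312.2 216.3] 271.4375 [(312.1448974609375, 216.0332794189453), (9.486395835876465, 31.42984390258789), 7.0283966064453125]
[293.1 214.2] 207.5625 [(292.9995422363281, 213.9508056640625), (9.439579010009766, 24.923288345336914), 11.44104290008545]
[274.4 212.2] 143.6875 [(274.0815124511719, 212.23521423339844), (9.981344223022461, 18.645374298095703), 13.815024375915527]
[256.1 210.3] 86.5625 [(256.2190856933594, 210.57400512695312), (9.256304740905762, 11.504263877868652), 9.688786506652832]
```

Run:
```python
from meas import *
t=np.load("top0.npz");s=np.load("scene0.npz")
for n,a,b in(("N",(282.5,176.2),(252.3,188.8)),("E",(338.7,229.5),(324.5,194)),("S",(289.5,277.5),(321.8,234)),("W",(234.5,223.3),(239.8,228.7))):
    X,e=tri(t,a,s,b);print(n,X.round(4),round(e,4),plane(t,a,.022).round(4))
# block outline from depth
v,u=np.mgrid[:420,:560];Z=(np.array(t["position"])[:,None]+ray(t,np.c_[u.ravel(),v.ravel()])*t["z_map"].ravel())[2].reshape(420,560)
reg=np.zeros((420,560),np.uint8);reg[165:290,222:350]=1
m=((cv2.medianBlur(Z.astype(np.float32),3)>.011)*reg).astype(np.uint8)
n,l,st,_=cv2.connectedComponentsWithStats(m);P=np.vstack([np.argwhere(l==i)[:,::-1] for i in range(1,n) if st[i,4]>150])
r=cv2.minAreaRect((plane(t,P,.022)*1000).astype(np.float32));print("block depth rect",r)
nad=np.array(t["position"][:2])
print("profile",t["image"][200:212,266].max(1), t["image"].max(2)[232,280:304])
for thr in(62,75):
  for q in blobs(t,(225,170,345,285),thr,15)[:6]:
    if q[2]>900: continue
    r=cv2.boxPoints(cv2.minAreaRect(q[1].astype(np.float32)));
    W=plane(t,r,.022);c=W.mean(0);off=[]
    ed=[]
    for i in range(4):
        mid=(r[i]+r[(i+1)%4])/2;o=plane(t,mid,.022)[0]-c
        ed.append(plane(t,mid,.022 if o@(nad-c)>0 else .006)[0])
    ed=np.array(ed);L=[np.linalg.norm(ed[0]-ed[2]),np.linalg.norm(ed[1]-ed[3])]
    ax=(ed[0]-ed[2]) if L[0]>L[1] else ed[1]-ed[3]
    # centre: combine across and along
    d=ax/np.linalg.norm(ax);nrm=np.array([-d[1],d[0]])
    pa,pb=((ed[0]+ed[2])/2,(ed[1]+ed[3])/2) if L[0]>L[1] else ((ed[1]+ed[3])/2,(ed[0]+ed[2])/2)
    C=d*(pa@d)+nrm*(pb@nrm)
    print(thr,"centre",C.round(4),"L",np.round(sorted(L),4),"ang",round(np.arctan2(d[1],d[0])%np.pi,3))
```

```text
N [ 0.6859 -0.0023  0.0194] 0.0015 [[ 0.6858 -0.0017]]
E [ 0.5608 -0.1323  0.0198] 0.0046 [[ 0.559  -0.1337]]
S [ 0.4465 -0.0195  0.0267] 0.0019 [[ 0.4472 -0.0189]]
W [0.5713 0.1087 0.0215] 0.0034 [[0.5723 0.11  ]]
block depth rect ((566.5413208007812, -8.967926025390625), (178.93516540527344, 160.05799865722656), 45.87211227416992)
profile [100  80  65  56  47  50  49  53  48  47  51  59] [115 115 116 111 115 110 101  86  68  51  45  49  48  44  50  48  46  55
  64  85 101 103 100 100]
62 centre [0.6142 0.0369] L [0.0195 0.0589] ang 2.4
62 centre [0.5834 0.0059] L [0.0196 0.0838] ang 2.38
62 centre [ 0.553  -0.0261] L [0.0181 0.1085] ang 2.371
62 centre [ 0.5224 -0.0574] L [0.0175 0.1335] ang 2.369
75 centre [0.6144 0.0373] L [0.0226 0.0618] ang 2.408
75 centre [0.5835 0.0058] L [0.0221 0.0863] ang 2.379
75 centre [ 0.5533 -0.0261] L [0.021  0.1114] ang 2.371
75 centre [ 0.5223 -0.0575] L [0.0203 0.1368] ang 2.368
```

```bash
cat > act.py <<'E'
from h import *
from cell import manip,inverse_kinematics,cams,order
RODS={50:(.4414,-.2729,2.82),75:(.6390,-.2224,2.395),100:(.6399,.2506,3.078),125:(.4440,.2718,1.41)}
C=np.array([.5684,-.0101]);row=-np.array([np.cos(.8),np.sin(.8)])
POCK={n:(*(C+k*.044*row),2.371) for n,k in zip((50,75,100,125),(-1.5,-.5,.5,1.5))}
def rot(a):
    y=np.array([-np.sin(a),np.cos(a),0]);z=np.array([0,0,-1.]);return R.from_matrix(np.c_[np.cross(y,z),y,z]).as_rotvec()
def best(x,y,z,a):
    o=[(abs(q[5]),rot(b)) for b in(a,a+np.pi) if (q:=inverse_kinematics([x,y,z],rot(b))) is not None]
    return min(o,key=lambda q:q[0])[1]
def rep(s):
    q=manip.state();print(s,"t",round(q["clock"],1),"tcp",np.round(q["tool_pos"],4),"F",np.round(q["contact_force"],1),"w",round(q["gripper_width"],4),"g",round(q["grasp_force"],1))
def pick(n):
    x,y,a=RODS[n];r=best(x,y,.1,a)
    manip.set_gripper(.042);manip.move_pose([x,y,.09],r);manip.move_linear([x,y,.004],rate=.1);rep(f"down {n}")
    manip.set_gripper(0,force=20);rep("grip");manip.move_linear([x,y,.11],rate=.15);rep("lift")
def place(n):
    x,y,a=POCK[n];r=best(x,y,.1,a)
    manip.move_pose([x,y,.11],r);manip.move_linear([x,y,.03],rate=.12);rep("above")
    manip.move_linear([x,y,.0105],rate=.05);rep("seated");
def release():
    manip.set_gripper(.026);p=manip.state()["tool_pos"];manip.move_linear([p[0],p[1],.11],rate=.12);rep("released")
E
python3 - <<'E'
from act import *
for d in(RODS,POCK):
    for n,(x,y,a) in d.items(): print(n,np.round((x,y),4),np.round(inverse_kinematics([x,y,.004],best(x,y,.1,a)),2))
pick(50)
c=cams.capture("scene");cv2.imwrite("pics/p1.png",c["image"])
E
```

```text
50 [ 0.4414 -0.2729] [-0.6   0.24  2.12 -0.    0.78  1.29]
75 [ 0.639  -0.2224] [-0.37  0.49  1.77 -0.    0.88 -1.2 ]
100 [0.6399 0.2506] [ 0.34  0.5   1.75 -0.    0.89 -1.17]
125 [0.444  0.2718] [ 0.5   0.24  2.12 -0.    0.78  0.66]
50 [0.6144 0.0372] [ 0.02  0.39  1.91 -0.    0.84 -0.78]
75 [0.5837 0.0057] [-0.03  0.34  1.98 -0.    0.81 -0.83]
100 [ 0.5531 -0.0259] [-0.09  0.3   2.05 -0.    0.8  -0.89]
125 [ 0.5224 -0.0574] [-0.16  0.25  2.11 -0.    0.78 -0.96]
down 50 t 3.7 tcp [ 0.442  -0.2733  0.0046] F [ 0.4 -0.3  0.1] w 0.0421 g 0.0
grip t 4.2 tcp [ 0.4417 -0.2731  0.0045] F [-0.6  0.4  3.9] w 0.0178 g 20.0
lift t 5.1 tcp [ 0.4407 -0.2724  0.1091] F [-0.1  0.4 -1. ] w 0.0177 g 20.0
```

Gripped at the sleeve width (17.8 mm). Next I'll place it, then look.

Run:
```python
from act import *
place(50)
c=cams.capture("scene");a=c["image"][150:270,200:360]
release();pick(75)
t=cams.capture("top");b=t["image"][165:285,222:382]
cv2.imwrite("pics/p2.png",np.vstack([cv2.resize(x,(400,300),interpolation=cv2.INTER_CUBIC) for x in(a,b)]))
```

```text
above t 7.7 tcp [0.615  0.0372 0.0305] F [-0.   0.5  0. ] w 0.0173 g 20.0
seated t 8.3 tcp [0.6143 0.0372 0.0103] F [-0.1 -0.5  0.7] w 0.0179 g 20.0
released t 9.6 tcp [0.6135 0.0372 0.1091] F [ 0.1  0.1 -0.1] w 0.0258 g 0.0
down 75 t 12.1 tcp [ 0.6397 -0.2227  0.0047] F [-0.6 -0.2  0.1] w 0.0421 g 0.0
grip t 12.6 tcp [ 0.6393 -0.2226  0.0046] F [-0.2  0.3  2.1] w 0.0179 g 20.0
lift t 13.4 tcp [ 0.6382 -0.2221  0.1089] F [ 0.5  0.5 -0.4] w 0.0178 g 20.0
```

View pics/p2.png

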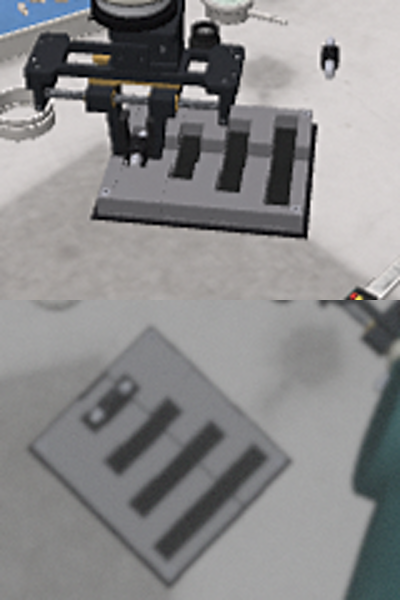

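The lower picture shows rod_50 lying centred in the shortest pocket (crop about (108,403)). In the upper one, the gripper body passes above the ring and loupe. I'll carry on with the rest.

Run:
```python
from act import *
place(75);release()
pick(100)
w=manip.state()["gripper_width"];assert .016<w<.020
place(100);release()
pick(125)
w=manip.state()["gripper_width"];assert .016<w<.020
place(125);release()
manip.move_pose([.42,-.45,.25],manip.state()["tcp_rot"])
rep("away")
a=cams.capture("scene");b=cams.capture("top");np.savez("tE.npz",**b);np.savez("sE.npz",**a)
cv2.imwrite("pics/end.png",np.hstack([cv2.resize(a["image"][170:260,180:345],(400,400),interpolation=cv2.INTER_CUBIC),cv2.resize(b["image"][140:290,220:370],(400,400),interpolation=cv2.INTER_CUBIC)]))
```

```text
above t 15.2 tcp [0.5844 0.0054 0.0304] F [ 0.2 -0.1 -0.6] w 0.0181 g 20.0
seated t 15.8 tcp [0.5837 0.0058 0.0104] F [-1.  -0.4  1.3] w 0.0178 g 20.0
released t 17.1 tcp [0.5829 0.0057 0.1092] F [-0.3  0.2 -0.2] w 0.026 g 0.0
down 100 t 19.5 tcp [0.6406 0.2509 0.0047] F [ 0.2 -0.1 -0.5] w 0.0416 g 0.0
grip t 20.0 tcp [0.6403 0.2507 0.0046] F [-1.3  0.2  2.8] w 0.0177 g 20.0
lift t 20.9 tcp [0.639  0.2503 0.1088] F [-1.  -0.5 -1.1] w 0.018 g 20.0
above t 22.8 tcp [ 0.5538 -0.0257  0.0305] F [ 0.9 -0.  -0.6] w 0.0178 g 20.0
seated t 23.4 tcp [ 0.553  -0.0259  0.0104] F [-0.5  0.2  1.2] w 0.0177 g 20.0
released t 24.7 tcp [ 0.5522 -0.0258  0.1092] F [-0.5 -0.3 -0.4] w 0.0261 g 0.0
down 125 t 27.5 tcp [0.4446 0.2721 0.0045] F [-0.3  0.1  0.4] w 0.0425 g 0.0
grip t 28.0 tcp [0.4443 0.272  0.0045] F [-0.4 -0.5  3. ] w 0.0175 g 20.0
lift t 28.8 tcp [0.4432 0.2713 0.109 ] F [-0.2  0.2 -0.9] w 0.0176 g 20.0
above t 31.1 tcp [ 0.5231 -0.0574  0.0305] F [ 0.4 -0.8 -1.4] w 0.0178 g 20.0
seated t 31.6 tcp [ 0.5223 -0.0574  0.0103] F [ 0.1 -0.1  0.8] w 0.0176 g 20.0
released t 33.0 tcp [ 0.5217 -0.0574  0.1092] F [0.4 0.3 0.3] w 0.0257 g 0.0
away t 34.5 tcp [ 0.4204 -0.4488  0.2492] F [-0.  -0.2  0.7] w 0.026 g 0.0
```

View pics/end.png

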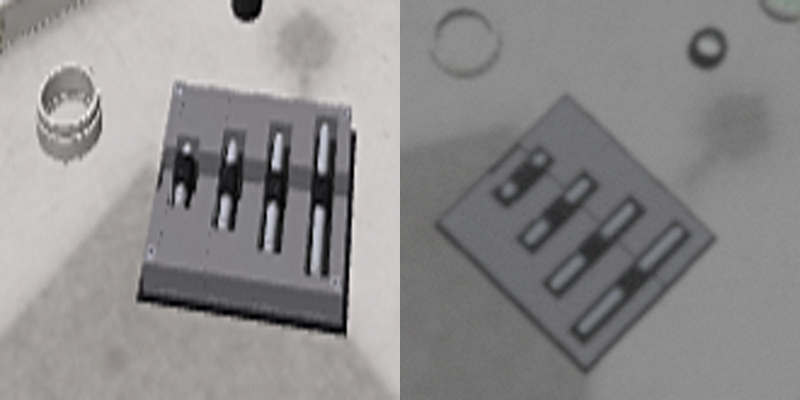

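All four rods lie flat and centred in their own pockets, at right-crop positions (524,175), (557,210), (593,246) and (631,281). The ring (244,155) and loupe (335,158) are at their starting pixels in the top view.

```bash
python3 -c "
from cell import order
print(order.close_job())"
```

```text
the job is handed in; nothing more can be done
None
```

The job is handed in at about 35 s on the robot's clock: in the last images all four rods lay flat and centred in the pockets of their own lengths, with the loupe and ring not moved; no verdict was returned.

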